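Third hand: press the last bar onto a canvas stretcher

ROBOT

A 6-joint arm with a two-finger parallel gripper is mounted at the origin on the work surface; the furniture and walls round the work are solid. World frame = base frame: x ahead of the robot, y to its left, z up, the work surface at z = 0. Lengths are in m, angles in rad, forces in N, time in s.
With the tool pointing down it reaches from about 0.4 to 0.825 m from the base axis. Payload 7 kg.
Tool frame: the origin (TCP) lies on the centre line of the jaws, within the pads' length; the fingertips stand 19 mm ahead of it and the grasp point (between the pads) is the TCP; z points along the fingers, y is the line along which they close (so a half turn about z gives the same grasp; the last joint's range is limited). The gripper opens to 88 mm and grips with 3 to 60 N. Pads are 19 mm wide; open, the fingers measure 130 mm over their backs; the gripper's body (78 mm by 193 mm) begins 47 mm behind the grasp point.
Start: joints at [-1.014, 0.359, 0.012, 0, -1.224, -0.288], TCP at [0.179, -0.651, 0.223] pointing down, gripper open.
Joint ranges: [-3.07, 3.07], [-1.43, 2.12], [-1.02, 1.25], [-3.03, 1.67], [-3.05, -0], [-3.03, 3.03]. Speed limits (rad/s): [2.39, 2.39, 3.01, 3.14, 3.14, 3.14].

INTERFACE

Orientations are given as [roll, pitch, yaw] about the fixed x, y, z axes, in that order (R = Rz(yaw) Ry(pitch) Rx(roll)).
In Python, from station import arm, imaging, models gives the robot as it stands.
- The arm moves only by the tool play_rows, never from a script. Its arguments are lists of equal length, an entry for each row: "travel": the shift along the tool's x, y, z in units of 25 mm (1.0 is 25 mm), a list of three; "twist": the turn about the tool's z in units of 0.15 rad (1.0 is 0.15 rad). A call has 1 to 8 rows; each row shifts and turns the commanded pose from where the row before left it, along the tool's axes as they then stand; what a row does not reach is not made up. A row lasts 1/8 s, in which the tool goes at most 62.5 mm and 10.7 degrees, less where a joint would pass 70% of its speed; a pose out of reach is approached as far as the arm can. A call with a number of a shift or a turn outside -1 to 1 is refused whole. A call with a gripper value outside its range is refused whole. "fingers" is the opening, from 0 (shut) to 1 (fully open), set as the call begins (left out, the last holds). The fingers move at their own pace and stop on an object; "newtons" is the grip in N (left out, the last holds). Time passes only in rows, so rows that do not move let the fingers close. It gives the time, the measured TCP pose, the force, the opening and the grip force at its end, in the units of the state.
- arm.get_state(): the state, without advancing time (a new reading comes with each control period).
- imaging.grab_frame(name): name is "side" or "top"; returns a dict with "pixels" (400x640x3 uint8, red, green, blue), "fx", "fy", "cx", "cy" (pixels), "distortion" ([k1, k2, p1, p2, k3] as OpenCV has them; the pictures are not rectified), "R" (3x3) and "t" (3): a world point X has camera coordinates R X + t. Camera axes: x right, y down, z forward; pixel columns grow to the right and rows downward; lengths in m; the calibration is good to about 2 mm. A picture is of the moment at which its call begins. There is no depth.
- arm.job_done(): hands the job in; it is judged then, once.
Trained networks look in the newest picture that a camera, given by its name, has taken for a name from the list of things; names that differ only in an ending like _2 or _b are one class to them, and where a whole thing is asked for, a point or a joint stands for the part that bears it (a point fixed in the world has none). Each returns a list of dicts, best first, with "confidence" (0 to 1); they miss things now and then, are a little off and sometimes report something else, mostly with a low value. They report only what shows in the picture. A call takes as long as a camera call. They do not tell look-alikes from the thing itself.
- models.boxes_of(name, camera): "extent" ([centre column, centre row, width, height] in pixels, round what is visible of it).
- models.silhouettes(name, camera): "pixels" (400x640 bool, what is visible of it) and "extent" ([centre column, centre row, width, height] in pixels, round what is visible of it).
The state is a dict: "t": time; "q": joint angles; "qd": joint speeds; "joint_efforts": joint torques, N m; "eef_pos": TCP position; "ee_rot": TCP orientation; "force": force on the tool from outside, world axes, zero at the start; "moment": the same for the moment, N m; "width": finger opening in m; "gripper_force": force on a finger pad.
Only numpy, scipy, OpenCV 4.12 (cv2) and the standard library are available. Lean on these libraries where they do the work, as an engineer would, in place of code of your own. Each camera call takes 0.05 s, during which the arm holds its last target. There are 200 camera calls.

TASK

I am closing this small canvas stretcher: the three-sided wooden frame sits in the dark plywood jig, and the loose notched bar is its fourth side. Take the paint pot off the jig and stand it upright on the table, then lay the bar flat on the jig and slide it onto the frame's two tongues until it is tight and square against the side bars. Be my third hand while I screw on the last corner plates: keep pushing the bar towards the fence with a steady 12 N or so (between 7 and 18 N; 30 N at any moment would spring the joints), finish while still holding and pushing it, and leave the marker pen and the other small pot where they are.

Things in the scene. Friction and masses are not known exactly. Their poses are not given: they have to be found in the camera images.
- jig: assembly jig fixed to the table: dark plywood base 250 (x) x 255 (y) x 12 mm, origin at the centre of its underside, z up. A batten fence along its -y edge reaches 38 mm above the table (turn buttons on it 45 mm). The frame lies on the base, its open side to +y; the frame's origin is 59 mm along +y from the jig's. In front of the frame's shoulders 68 mm of base are free.
- frame: three-sided frame of softwood bars 40 mm wide, 20 mm thick, on the jig's base, axes parallel to the jig's, 220 mm long (x). Side bars along y at x = -90 and +90 mm end in flat shoulders at y = 0; open between them for 116 mm behind. Origin midway between the shoulders, at the underside, 12 mm above the table. Backed by sponge rubber on the fence: pushed to -y it gives 1 mm per 5 N, else fixed.
- tongue_near (a point): the tongue on the shoulder of the frame's side bar nearer the robot, at x = -90 mm. Each tongue stands out 16 mm (+y of the frame) from the middle of its shoulder, is 16 mm wide and as thick as the bars, with a round nose of 8 mm radius. This point: the nose's tip, at the top edge.
- tongue_far (a point): the tongue on the shoulder of the frame's side bar farther from the robot, at x = +90 mm. Each tongue stands out 16 mm (+y of the frame) from the middle of its shoulder, is 16 mm wide and as thick as the bars, with a round nose of 8 mm radius. This point: the nose's tip, at the top edge.
- bar: loose fourth bar, softwood, 220 (x) x 40 (y) x 20 mm, about 0.1 kg, flat on the table left of the jig; origin at the centre of its underside, z up. Its -y edge has two notches 19 mm wide (x), 18.5 mm deep (y), through the thickness, at x = -90 and +90 mm. Seated, its axes agree with the frame's and its origin lies 20 mm along +y from the frame's, at the same height.
- paint_pot: small closed round paint pot, 58 mm in diameter (60 over its drips) and 64 mm tall, about 0.15 kg, standing on the jig's base where the bar has to go; origin at the centre of its underside, z up.
- marker: marker pen, 136 mm long (y), 15 mm thick, lying on the table to the right of the jig, behind its fence; leave alone. Origin at the middle of its underside.
- small_pot: the other small paint pot, 59 mm in diameter, 58 mm tall, standing on the table itself near its far edge, between jig and bar; leave alone. Origin at the centre of its underside.
Things that resemble listed ones, but are neither listed nor needed, are in the scene too. Leave any red look-alike of the paint_pot alone.

How it is judged:
On the way:
1. the paint pot stands upright on the table, off the jig and let go (height (world z) of paint_pot below 0.005 m and angle between paint_pot's own z axis and vertical below 0.1 rad and contact force between paint_pot and jig below 0.05 N and contact force between paint_pot and the fingers below 0.05 N), for 0.2 s.
At the end, for the whole second after the job is handed in: Through the last second the fingers hold the bar on the frame's tongues: shoulders closed within 2 mm, square within 1.7 degrees, level with the frame (3 mm low to 4 mm high), pressed on the frame with 7 to 18 N, at rest; the paint pot stands upright on the table, off the jig (contact force between bar and frame between 7 and 18 N and contact force between the fingers and bar above 3 N and y of bar in the frame of frame below 0.022 m and x of bar in the frame of frame between -0.004 and 0.004 m and z of bar in the frame of frame between -0.003 and 0.004 m and angle between the x axis of bar and the x axis of frame, either way round below 0.03 rad and angle between bar's own z axis and vertical below 0.05 rad and linear speed of bar below 0.01 m/s and height (world z) of paint_pot between -0.005 and 0.005 m and angle between paint_pot's own z axis and vertical below 0.1 rad and contact force between paint_pot and jig below 0.05 N); the arm keeps its last pose, push and grip.
It fails at once if the bar is rammed against the frame with more than 30 N (contact force between bar and frame above 30 N).
It fails at once if the paint pot is tipped over (angle between paint_pot's own z axis and vertical above 0.6 rad).
It fails at once if a thing that was to be left alone is moved by more than 2 cm (distance of any of marker, small_pot from where it was at the start of the episode above 0.02 m).
It also fails if it takes over 67 s, if anything falls off the work surface, if the arm or the gripper's body presses on something with over 40 N, if the wrist force passes 120 N, or if a joint passes its speed limit or range.

## Working session

There is one attempt and no reset: what is moved stays moved. The work goes in short steps, Python scripts to look and compute and a tool call to move; the robot and the scene stay as the last step left them, time stands still between calls to the robot, and variables do not carry over. Pictures are saved under pics/ and viewed, at most 10 in all, crops included, and the job is handed in when it is done.

Besides the shell and the picture viewer there is one more tool, called after "Emit:" as name(argument=value, ...), one argument or row to a line, values as JSON. play_rows: Moves the arm, as the interface text tells. Shifts and turns lie within -1 to 1; 1 stands for 25 mm of shift or 0.15 rad of turn. Its arguments: {"type":"object","properties":{"travel":{"type":"array","items":{"type":"array","items":{"type":"number"}}},"twist":{"type":"array","items":{"type":"number"}},"fingers":{"type":"number"},"newtons":{"type":"number"}},"required":["travel","twist"]}

```bash
mkdir -p pics; ls
cat > h.py <<'E'
import numpy as np, cv2
from station import arm, imaging, models
def grab(n):
    f=imaging.grab_frame(n); f['K']=np.array([[f['fx'],0,f['cx']],[0,f['fy'],f['cy']],[0,0,1.]])
    f['R']=np.array(f['R']); f['t']=np.array(f['t']); f['d']=np.array(f['distortion'],float); return f
def save(f,p): cv2.imwrite(p,np.ascontiguousarray(f['pixels'][:,:,::-1]))
def ray(f,uv,z):
    uv=np.array(uv,float).reshape(-1,1,2)
    n=cv2.undistortPoints(uv,f['K'],f['d']).reshape(-1,2)
    d=np.c_[n,np.ones(len(n))]@f['R']; c=-f['R'].T@f['t']
    return c+d*((z-c[2])/d[:,2])[:,None]
def proj(f,X):
    return cv2.projectPoints(np.array(X,float).reshape(-1,3),cv2.Rodrigues(f['R'])[0],f['t'],f['K'],f['d'])[0].reshape(-1,2)
E
python3 - <<'E'
from h import *
np.set_printoptions(precision=4,suppress=True)
s=arm.get_state(); print({k:np.round(v,3) for k,v in s.items()})
for c in ['top','side']:
    f=grab(c); save(f,f'pics/{c}0.png'); print(c,'cam',-f['R'].T@f['t'], 'fwd',f['R'][2])
    for n in ['jig','frame','bar','paint_pot','small_pot','marker','tongue_near','tongue_far']:
        for b in models.boxes_of(n,c)[:3]: print(n,round(b['confidence'],2),np.round(b['extent'],1), ray(f,b['extent'][:2],0.03)[0][:2])
E
```

```text
pics
{'t': np.float64(0.0), 'q': array([-1.014,  0.359,  0.011, -0.   , -1.224, -0.288]), 'qd': array([ 0.001,  0.   ,  0.   , -0.001, -0.001,  0.   ]), 'joint_efforts': array([ -0.001, -58.272,  29.306,   6.997,   0.007,  -0.   ]), 'eef_pos': array([ 0.179, -0.65 ,  0.223]), 'ee_rot': array([ 3.14 , -0.   , -2.873]), 'force': array([-0.838, -0.289,  0.807]), 'moment': array([0.02 , 0.018, 0.028]), 'gripper_force': np.float64(0.0), 'width': np.float64(0.088)}
top cam [ 0.385  -0.1003  1.0535] fwd [ 0.088  -0.0327 -0.9956]
jig 0.82 [334.5 196.8 119.3 123.1] [ 0.4817 -0.176 ]
jig 0.19 [337.3 194.8  84.4  93.2] [ 0.4873 -0.1838]
frame 0.65 [336.7 194.3  85.6  90.4] [ 0.4887 -0.1821]
bar 0.78 [207.1 205.1  19.6  76.9] [0.4574 0.176 ]
paint_pot 0.63 [413.2 202.   28.   21.8] [ 0.4679 -0.3975]
paint_pot 0.54 [308.9 212.3  17.4  24.8] [ 0.4382 -0.1046]
small_pot 0.79 [256.  155.2  21.3  26.7] [0.5979 0.0441]
marker 0.75 [417.9 177.   48.5   3. ] [ 0.5389 -0.4125]
tongue_near 0.71 [339.8 193.7  84.1  92.5] [ 0.4905 -0.1908]
tongue_far 0.74 [339.6 194.9  83.   90.4] [ 0.4871 -0.1903]
side cam [0.2904 0.4794 0.6185] fwd [ 0.2149 -0.7069 -0.6739]
jig 0.61 [327.4 198.1 113.9  93.9] [ 0.463  -0.1489]
frame 0.81 [325.4 190.4 100.5  62.5] [ 0.4748 -0.1739]
frame 0.59 [280.5 333.9 124.6  67.7] [0.4479 0.1959]
bar 0.97 [278.8 332.8 125.1  65.5] [0.4513 0.1948]
paint_pot 0.85 [349.1 139.3  19.5  25. ] [ 0.4702 -0.4009]
paint_pot 0.79 [333.1 208.9  30.5  38.1] [ 0.441  -0.1176]
small_pot 0.63 [237.2 246.9  36.3  41.7] [0.5998 0.0433]
marker 0.49 [326.  141.7  13.2  25. ] [ 0.5291 -0.3723]
tongue_near 0.89 [323.2 192.2  99.7  62.7] [ 0.4781 -0.1662]
tongue_far 0.56 [325.2 193.1  98.8  62. ] [ 0.4727 -0.1644]
```

Run:
```python
import cv2
a=cv2.imread('pics/top0.png')[105:305,180:450]; cv2.imwrite('pics/topc.png',cv2.resize(a,None,fx=2.9,fy=2.9,interpolation=cv2.INTER_CUBIC))
a=cv2.imread('pics/side0.png')[110:390,180:440]; cv2.imwrite('pics/sidec.png',cv2.resize(a,None,fx=2.1,fy=2.1,interpolation=cv2.INTER_CUBIC))
```

```text
(no output)
```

View pics/topc.png

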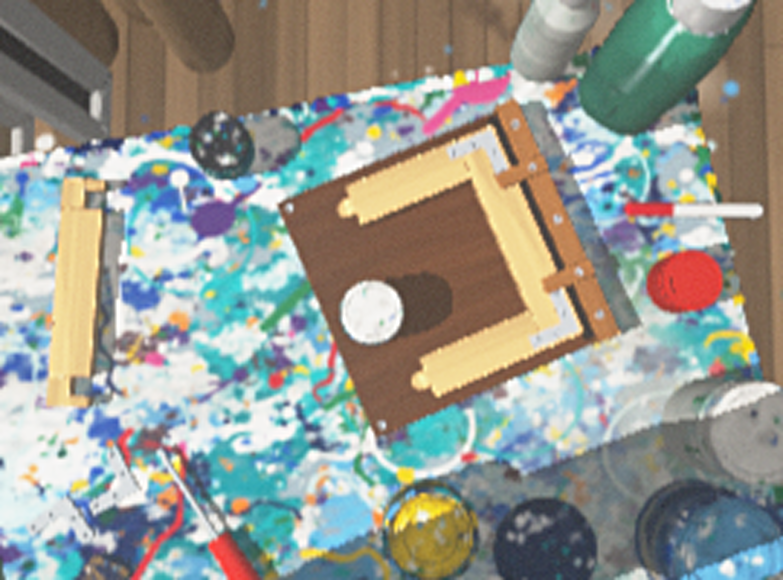

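View pics/sidec.png

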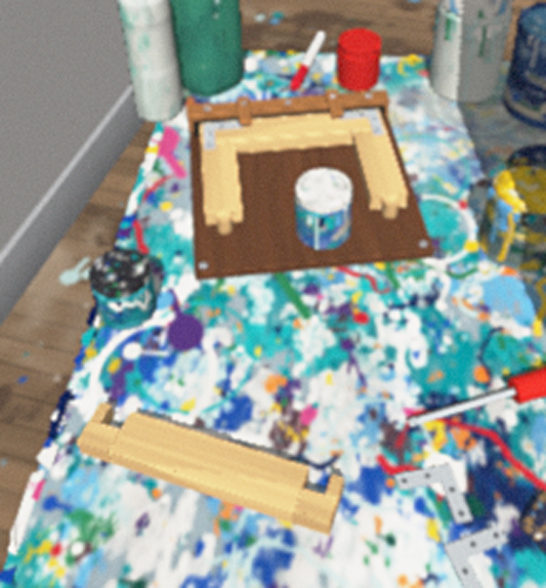

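The top view shows the jig turned about +23°, with the white-lidded pot (crop 372,312) near its open side. The bar (crop 78,290) has its notches towards -y. The red look-alike (685,280) and the marker are behind the fence, and the dark small pot is at (222,143). The side view agrees. Next I fit models to the wood and pot masks.

```bash
cat > fit.py <<'E'
from h import *
from scipy.optimize import minimize
def box(x0,x1,y0,y1,h=.02):
    return np.array([[x,y,z] for x in (x0,x1) for y in (y0,y1) for z in (0,h)])
def cyl(cx,cy,r,h,n=24):
    a=np.linspace(0,2*np.pi,n,endpoint=False); p=np.c_[cx+r*np.cos(a),cy+r*np.sin(a)]
    return np.vstack([np.c_[p,0*a],np.c_[p,0*a+h]])
FRAME=[box(-.11,-.07,-.156,0),box(.07,.11,-.156,0),box(-.11,.11,-.156,-.116)]
for s in(-.09,.09): FRAME.append(np.vstack([box(s-.008,s+.008,-.001,.008),cyl(s,.008,.008,.02)]))
BAR=[box(-.11,.11,-.0015,.02),box(-.0805,.0805,-.02,0),box(-.11,-.0995,-.02,0),box(.0995,.11,-.02,0)]
POT=[cyl(0,0,.0292,.064)]
def world(P,p,z):
    c,s=np.cos(p[2]),np.sin(p[2]); return np.c_[P[:,0]*c-P[:,1]*s+p[0],P[:,0]*s+P[:,1]*c+p[1],P[:,2]+z]
def render(f,M,p,z,S=4):
    m=np.zeros((400*S,640*S),np.uint8)
    for P in M:
        h=cv2.convexHull(((proj(f,world(P,p,z))+.5)*S-.5).astype(np.float32)); cv2.fillConvexPoly(m,np.round(h*16).astype(np.int32),1,shift=4)
    return cv2.resize(m.astype(np.float32),(640,400),interpolation=cv2.INTER_AREA)
def fit(views,M,p0,z,yaw=True):
    def cost(q):
        p=[q[0],q[1],q[2] if yaw else 0]
        return sum(np.abs(render(f,M,p,z)-g).sum()/g.sum() for f,g in views)
    d=np.array([.008,.008,.06])[:3 if yaw else 2]; x0=np.array(p0)[:len(d)]
    for _ in range(2):
        r=minimize(cost,x0,method='Nelder-Mead',options=dict(initial_simplex=np.vstack([x0]+[x0+d*e for e in np.eye(len(d))]),xatol=1e-4,fatol=1e-4)); x0=r.x; d=d/3
    return r.x,r.fun
def sil(n,c,near,f,z):
    best=None
    for b in models.silhouettes(n,c):
        q=ray(f,b['extent'][:2],z)[0][:2]; e=np.linalg.norm(q-near)
        if e<.06 and (best is None or b['confidence']>best[0]): best=(b['confidence'],np.array(b['pixels'],np.float32))
    return best
E
cat > m1.py <<'E'
from fit import *
np.set_printoptions(precision=4,suppress=True)
F={c:grab(c) for c in('top','side')}
for n,M,p0,z,near,yaw in [('frame',FRAME,(.46,-.12,.4),.012,(.48,-.175),1),('bar',BAR,(.457,.18,-.05),0,(.455,.185),1),('paint_pot',POT,(.43,-.11,0),.012,(.44,-.11),0)]:
    V={c:sil(n,c,near,f,.03) for c,f in F.items()}
    print(n,{c:v and (round(v[0],2),v[1].sum()) for c,v in V.items()})
    for cs in (['top'],['side'],['top','side']):
        v=[(F[c],V[c][1]) for c in cs if V[c]]
        if v: print(cs,*fit(v,M,p0,z,yaw))
E
python3 m1.py
```

```text
frame {'top': (0.95, np.float32(2335.0)), 'side': (0.77, np.float32(2615.0))}
['top'] [ 0.4602 -0.119   0.4101] 0.08958779275417328
['side'] [ 0.4593 -0.1214  0.411 ] 0.06644359230995178
['top', 'side'] [ 0.4598 -0.1201  0.4103] 0.17489881813526154
bar {'top': (0.95, np.float32(1242.0)), 'side': (0.84, np.float32(3254.0))}
['top'] [ 0.4586  0.1834 -0.0505] 0.06219806894659996
['side'] [ 0.4582  0.182  -0.0481] 0.05566226318478584
['top', 'side'] [ 0.4582  0.1827 -0.045 ] 0.13326895236968994
paint_pot {'top': (0.75, np.float32(404.0)), 'side': (0.6, np.float32(909.0))}
['top'] [ 0.4385 -0.1018] 0.07209158688783646
['side'] [ 0.4378 -0.1045] 0.06339383870363235
['top', 'side'] [ 0.4378 -0.1031] 0.1579517275094986
```

Emit:
play_rows(
  travel=[
    [0,0,-1],
    [0,0,-1],
    [-0.8,0.9,0],
    [-0.8,0.9,0],
    [-0.8,0.9,0],
    [-0.8,0.9,0],
    [-0.8,0.9,0],
    [-0.8,0.9,0],
  ],
  twist=[0,0,0,0,0,0,0,0],
  fingers=1,
)

```text
t: 2.3
eef_pos: [0.2594, -0.4879, 0.2736]
ee_rot: [-3.141, 0.0, -2.873]
force: [0.6, 0.5, 0.0]
width: 0.0878
gripper_force: 0.0
```

Emit:
play_rows(
  travel=[
    [-0.8,0.95,0],
    [-0.8,0.95,0],
    [-0.8,0.95,0],
    [-0.8,0.95,0],
    [-0.8,0.95,0],
    [-0.8,0.95,0],
    [-0.8,0.95,0],
    [-0.8,0.95,0],
  ],
  twist=[0,0,0,0,0,0,0,0],
)

```text
t: 3.3
eef_pos: [0.3632, -0.2621, 0.2737]
ee_rot: [-3.141, 0.001, -2.873]
force: [0.5, -0.5, -0.2]
width: 0.0874
gripper_force: 0.0
```

Emit:
play_rows(
  travel=[
    [-0.8,0.9,0],
    [-0.8,0.9,0],
    [-0.8,0.9,0],
    [-0.8,0.9,0],
    [0,0,0],
    [0,0,0],
  ],
  twist=[0,0,0,0,0,0],
)

```text
t: 4.05
eef_pos: [0.416, -0.1551, 0.2736]
ee_rot: [-3.142, 0.0, -2.872]
force: [-0.3, 0.3, -0.6]
width: 0.0878
gripper_force: 0.0
```

```bash
cat > d.py <<'E'
import sys; from h import *
from scipy.spatial.transform import Rotation as R
# usage: d.py x y z yaw -> remaining shift (units, tool axes after nothing turned) and turn (units)
t=np.array([float(a) for a in sys.argv[1:5]]); s=arm.get_state(); T=R.from_euler('xyz',s['ee_rot'])
print('t',round(s['t'],2),'pos',np.round(s['eef_pos'],4),'rot',np.round(s['ee_rot'],4),'w',round(s['width'],4),'F',np.round(s['force'],2),'g',round(s['gripper_force'],1))
dy=(t[3]-s['ee_rot'][2]+np.pi/2)%np.pi-np.pi/2
d=t[:3]-s['eef_pos']
print('shift now',np.round(T.inv().apply(d)/.025,3),'shift after turn',np.round(R.from_euler('xyz',[np.pi,0,t[3]]).inv().apply(d)/.025,3),'turn',round(-dy/.15,3))
E
python3 d.py .438 -.103 .055 -2.873
```

```text
t 4.05 pos [ 0.416  -0.1551  0.2736] rot [-3.1415e+00  1.0000e-04 -2.8722e+00] w 0.0878 F [-0.3   0.31 -0.62] g 0.0
shift now [-1.404  1.775  8.743] shift after turn [-1.403  1.776  8.743] turn 0.006
```

Emit:
play_rows(
  travel=[
    [-0.7,0.89,0.9],
    [-0.7,0.89,0.9],
    [0,0,1],
    [0,0,1],
    [0,0,1],
    [0,0,1],
    [0,0,1],
    [0,0,1],
  ],
  twist=[0,0,0,0,0,0,0,0],
)

```text
t: 5.05
eef_pos: [0.4379, -0.1037, 0.0779]
ee_rot: [-3.141, 0.0, -2.874]
force: [0.2, 0.2, -0.6]
width: 0.0875
gripper_force: 0.0
```

Emit:
play_rows(
  travel=[
    [0,0,0.6],
    [0,0,0.34],
    [0,0,0],
    [0,0,0],
  ],
  twist=[0,0,0,0],
)

```text
t: 5.55
eef_pos: [0.4384, -0.103, 0.0555]
ee_rot: [-3.141, 0.001, -2.873]
force: [0.1, -0.4, -0.1]
width: 0.0879
gripper_force: 0.0
```

Emit:
play_rows(
  travel=[
    [0,0,0],
    [0,0,0],
    [0,0,0],
    [0,0,0],
    [0,0,0],
    [0,0,0],
  ],
  twist=[0,0,0,0,0,0],
  fingers=0.4,
  newtons=15,
)

```text
t: 6.3
eef_pos: [0.4382, -0.1027, 0.0551]
ee_rot: [3.142, 0.0, -2.873]
force: [-0.5, 2.4, 3.3]
width: 0.0562
gripper_force: 15.0
```

```bash
python3 d.py .425 .025 .1 -2.873
```

```text
t 6.3 pos [ 0.4382 -0.1027  0.0551] rot [ 3.1415e+00  3.0000e-04 -2.8727e+00] w 0.0562 F [-0.53  2.39  3.31] g 15.0
shift now [-0.85   5.065 -1.797] shift after turn [-0.848  5.065 -1.797] turn 0.002
```

Emit:
play_rows(
  travel=[
    [0,0,-0.9],
    [0,0,-0.9],
    [-0.17,0.9,0],
    [-0.17,0.9,0],
    [-0.17,0.9,0],
    [-0.17,0.9,0],
    [-0.17,0.9,0],
    [0,0.56,0],
  ],
  twist=[0,0,0,0,0,0,0,0],
)

```text
t: 7.3
eef_pos: [0.4246, 0.0254, 0.0997]
ee_rot: [-3.141, -0.001, -2.872]
force: [-0.1, 0.9, -1.5]
width: 0.0562
gripper_force: 15.0
```

Emit:
play_rows(
  travel=[
    [0,0,0],
    [0,0,0.8],
    [0,0,0.8],
    [0,0,0.4],
    [0,0,0.24],
    [0,0,0],
  ],
  twist=[0,0,0,0,0,0],
)

```text
t: 8.05
eef_pos: [0.4249, 0.0246, 0.0439]
ee_rot: [-3.141, -0.0, -2.873]
force: [1.0, 0.4, -2.0]
width: 0.0565
gripper_force: 15.0
```

```bash
python3 d.py .425 .025 .043 -2.873
```

```text
t 8.05 pos [0.4249 0.0246 0.0439] rot [-3.1414e+00 -4.0000e-04 -2.8729e+00] w 0.0565 F [ 1.    0.42 -2.03] g 15.0
shift now [-0.008  0.016  0.036] shift after turn [-0.008  0.016  0.036] turn 0.0
```

Emit:
play_rows(
  travel=[
    [0,0,0.05],
    [0,0,0],
  ],
  twist=[0,0],
)

```text
t: 8.3
eef_pos: [0.4252, 0.0249, 0.0431]
ee_rot: [3.141, 0.001, -2.873]
force: [-0.1, 0.1, -1.2]
width: 0.0564
gripper_force: 15.0
```

Emit:
play_rows(
  travel=[
    [0,0,0],
    [0,0,0],
    [0,0,0],
    [0,0,0],
    [0,0,-1],
    [0,0,-1],
    [0,0,-1],
    [0,0,-1],
  ],
  twist=[0,0,0,0,0,0,0,0],
  fingers=1,
)

```text
t: 9.3
eef_pos: [0.4248, 0.0247, 0.1436]
ee_rot: [3.142, 0.0, -2.873]
force: [0.9, -0.8, 0.6]
width: 0.0873
gripper_force: 0.0
```

```bash
python3 d.py .4582 .1827 .022 -3.1876
```

```text
t 9.3 pos [0.4248 0.0247 0.1436] rot [ 3.1416  0.     -2.8728] w 0.0873 F [ 0.9  -0.77  0.63] g 0.0
shift now [-2.967  5.738  4.863] shift after turn [-1.044  6.375  4.863] turn 2.099
```

Emit:
play_rows(
  travel=[
    [-0.6,0.9,0],
    [-0.6,0.9,0],
    [-0.6,0.9,0],
    [-0.6,0.9,0],
    [-0.5,0.9,0],
    [0,0.9,0],
    [0,0,0],
    [0,0,0],
  ],
  twist=[0,0,0,0,0,0.7,0.7,0.7],
)

```text
t: 10.3
eef_pos: [0.4589, 0.1751, 0.1425]
ee_rot: [-3.141, -0.0, 3.093]
force: [0.5, -0.6, -0.3]
width: 0.0881
gripper_force: 0.0
```

Emit:
play_rows(
  travel=[
    [0,0,0.9],
    [0,0,0.9],
    [0,0,0.2],
    [0,0,0],
  ],
  twist=[0,0,0,0],
)

```text
t: 10.8
eef_pos: [0.4591, 0.1745, 0.0928]
ee_rot: [-3.141, -0.0, 3.096]
force: [0.7, 0.7, 0.0]
width: 0.0878
gripper_force: 0.0
```

```bash
python3 d.py .4582 .1827 .0225 -3.1876
```

```text
t 10.8 pos [0.4591 0.1745 0.0928] rot [-3.1410e+00 -3.0000e-04  3.0957e+00] w 0.0878 F [0.71 0.69 0.02] g 0.0
shift now [0.051 0.329 2.811] shift after turn [0.051 0.328 2.811] turn 0.001
```

Emit:
play_rows(
  travel=[
    [0.05,0.33,0],
    [0,0,0.8],
    [0,0,0.8],
    [0,0,0.8],
    [0,0,0.41],
    [0,0,0],
    [0,0,0],
  ],
  twist=[0,0,0,0,0,0,0],
)

```text
t: 11.68
eef_pos: [0.4586, 0.183, 0.0232]
ee_rot: [3.141, 0.001, 3.096]
force: [0.7, -0.1, 0.5]
width: 0.0872
gripper_force: 0.0
```

Emit:
play_rows(
  travel=[
    [0,0,0],
    [0,0,0],
    [0,0,0],
    [0,0,0],
    [0,0,0],
    [0,0,0],
    [0,0,0],
  ],
  twist=[0,0,0,0,0,0,0],
  fingers=0.25,
  newtons=35,
)

```text
t: 12.55
eef_pos: [0.4581, 0.1825, 0.0224]
ee_rot: [-3.142, -0.0, 3.095]
force: [-0.4, 0.9, -0.1]
width: 0.0246
gripper_force: 0.0
```

```bash
cat > m2.py <<'E'
from fit import *
np.set_printoptions(precision=4,suppress=True)
s=arm.get_state(); print(s['eef_pos'],s['ee_rot'],s['width'],s['force'])
import sys; x,y,w,z=map(float,sys.argv[1:5])
F={c:grab(c) for c in('top','side')}
for c,f in F.items():
    save(f,f"pics/{c}_{s['t']:.0f}.png"); v=sil('bar',c,(x,y),f,z+.02)
    if v: print(c,v[0],v[1].sum(),*fit([(f,v[1])],BAR,(x,y,w),z))
E
python3 d.py .4582 .1827 .0225 -3.1876; python3 m2.py .458 .183 -.046 0
```

```text
t 12.55 pos [0.4581 0.1825 0.0224] rot [-3.1415e+00 -1.0000e-04  3.0954e+00] w 0.0246 F [-0.38  0.87 -0.14] g 0.0
shift now [-0.005  0.01  -0.003] shift after turn [-0.005  0.01  -0.003] turn -0.001
[0.4581 0.1825 0.0224] [-3.1415 -0.0001  3.0954] 0.024636168164412702 [-0.3803  0.8736 -0.1369]
top 0.95 554.0 [ 0.4593  0.183  -0.05  ] 1.2249548435211182
side 0.83 668.0 [ 0.4618  0.1796 -0.0783] 4.034430980682373
```

Run:
```python
import cv2
a=cv2.imread('pics/side_13.png')[200:400,150:450]; b=cv2.imread('pics/top_13.png')[130:280,160:340]
a=cv2.resize(a,(600,400),interpolation=cv2.INTER_CUBIC)[:, :400]; b=cv2.resize(b,(480,400),interpolation=cv2.INTER_CUBIC)[:,:400]
cv2.imwrite('pics/v13.png',cv2.hconcat([a,b]))
```

```text
(no output)
```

View pics/v13.png

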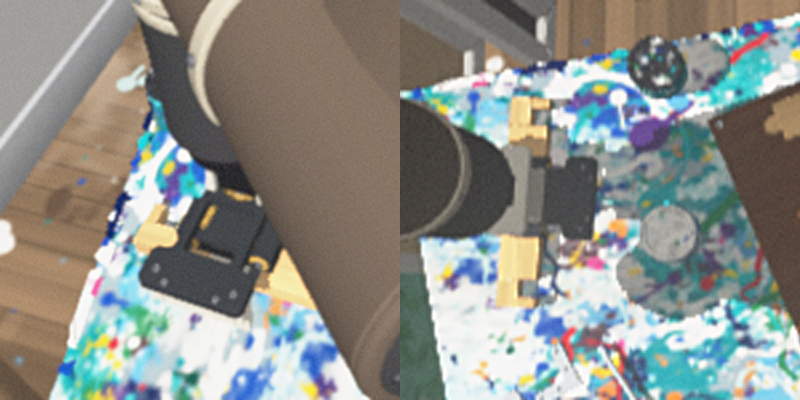

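Emit:
play_rows(
  travel=[
    [0,0,0],
    [0,0,0],
  ],
  twist=[0,0],
)

```text
t: 13.0
eef_pos: [0.4581, 0.1825, 0.0225]
ee_rot: [-3.142, -0.0, 3.095]
force: [-0.4, 0.2, -0.3]
width: 0.0218
gripper_force: 0.0
```

Run:
```python
from h import *
np.set_printoptions(precision=4,suppress=True)
s=arm.get_state(); print(s['eef_pos'],s['ee_rot'],s['width'],s['gripper_force'],s['force'])
import cv2
f=grab('side')
a=f['pixels'][270:370,190:310,::-1]; cv2.imwrite('pics/v13b.png',cv2.resize(np.ascontiguousarray(a),None,fx=5.5,fy=5.5,interpolation=cv2.INTER_CUBIC))
tc=s['eef_pos']; print(proj(f,[tc,tc-[0,0,.019],tc+[0,.02,-.01],tc+[0,-.02,-.01]])-[190,270])
```

```text
[0.4581 0.1825 0.0225] [-3.1415 -0.      3.0955] 0.02184730663745653 0.0 [-0.3925  0.1758 -0.3439]
[[88.0649 57.4774]
 [88.9751 63.1247]
 [84.2585 71.156 ]
 [92.6501 50.2672]]
```

View pics/v13b.png

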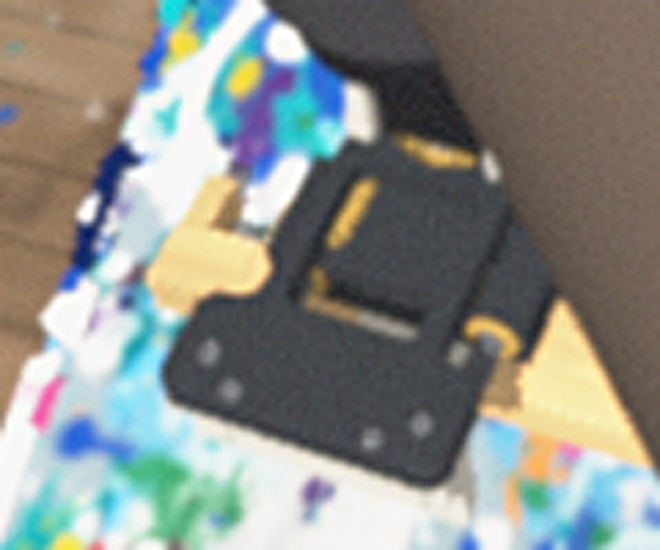

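The pot stands on the table, but the fingers reached 22 mm with no contact, so they aren't gripping the 40 mm bar. The body hides them in this view. I'll lift and look.

Emit:
play_rows(
  travel=[
    [0,0,-1],
    [0,0,-1],
    [0,0,-1],
    [0,0,-1],
    [0,0,0],
  ],
  twist=[0,0,0,0,0],
)

```text
t: 13.68
eef_pos: [0.4591, 0.1833, 0.1244]
ee_rot: [3.139, 0.003, 3.096]
force: [-0.4, -0.2, -0.4]
width: 0.0215
gripper_force: 0.0
```

```bash
python3 m2.py .458 .183 -.046 0
python3 - <<'E'
from h import *
s=arm.get_state(); print(s['width'])
f=grab('side'); t=grab('top'); tc=s['eef_pos']
a=np.ascontiguousarray(f['pixels'][190:390,150:420,::-1]); a=cv2.resize(a,None,fx=2.9,fy=2.9,interpolation=cv2.INTER_CUBIC)
for X,col in [(tc,(0,0,255)),(tc-[0,0,.019],(255,0,255)),(tc+[.039,.0965,.047],(0,255,0)),(tc+[-.039,.0965,.047],(0,255,0)),(tc+[.0965,.039,.047],(255,255,0)),(tc+[-.0965,.039,.047],(255,255,0))]:
    p=((proj(f,[X])[0]-[150,190])*2.9).astype(int); cv2.circle(a,tuple(map(int,p)),4,col,-1)
cv2.imwrite('pics/v14.png',a)
E
```

```text
[0.4591 0.1833 0.1244] [3.1389 0.0029 3.0956] 0.021525821509778567 [-0.3912 -0.2016 -0.4428]
top 0.97 718.0 [ 0.4593  0.1826 -0.0367] 0.7898676991462708
side 0.72 2682.0 [ 0.4582  0.182  -0.039 ] 0.27817392349243164
0.0217448110099255
```

View pics/v14.png

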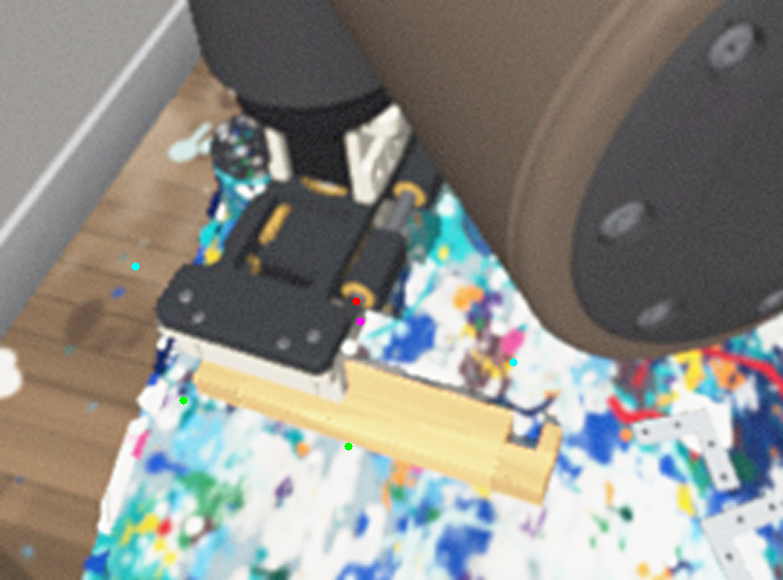

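The view shows the body plate (crop 250,310) above the untouched bar, with the fingers hidden behind it. I'll feel for the bar's top with the shut fingers to learn where the fingertips really are.

Emit:
play_rows(
  travel=[
    [0,0,0.8],
    [0,0,0.8],
    [0,0,0.8],
    [0,0,0.7],
    [0,0,0.1],
    [0,0,0],
    [0,0,0],
  ],
  twist=[0,0,0,0,0,0,0],
)

```text
t: 14.85
eef_pos: [0.4585, 0.1828, 0.0431]
ee_rot: [3.141, 0.001, 3.096]
force: [-0.5, -0.1, 0.4]
width: 0.0222
gripper_force: 0.0
```

Emit:
play_rows(
  travel=[
    [0,0,0.12],
    [0,0,0],
  ],
  twist=[0,0],
)

```text
t: 15.1
eef_pos: [0.4581, 0.1825, 0.0396]
ee_rot: [3.141, 0.0, 3.095]
force: [-1.3, -1.0, 0.4]
width: 0.0218
gripper_force: 0.0
```

Emit:
play_rows(
  travel=[
    [0,0,0.08],
    [0,0,0],
  ],
  twist=[0,0],
)

```text
t: 15.35
eef_pos: [0.458, 0.1824, 0.0373]
ee_rot: [-3.141, -0.0, 3.095]
force: [0.0, -0.2, -0.8]
width: 0.0223
gripper_force: 0.0
```

Emit:
play_rows(
  travel=[
    [0,0,0.3],
    [0,0,0.25],
    [0,0,0],
  ],
  twist=[0,0,0],
)

```text
t: 15.72
eef_pos: [0.4577, 0.1821, 0.0229]
ee_rot: [-3.14, -0.001, 3.095]
force: [-0.3, -0.3, 0.8]
width: 0.0222
gripper_force: 0.0
```

Emit:
play_rows(
  travel=[
    [0,0,0.08],
    [0,0,0],
  ],
  twist=[0,0],
)

```text
t: 15.98
eef_pos: [0.4581, 0.1825, 0.0217]
ee_rot: [-3.142, -0.0, 3.095]
force: [-0.3, -0.1, 0.3]
width: 0.0217
gripper_force: 0.0
```

Emit:
play_rows(
  travel=[
    [0,0,0.08],
    [0,0,0],
  ],
  twist=[0,0],
)

```text
t: 16.23
eef_pos: [0.458, 0.1824, 0.0197]
ee_rot: [-3.142, -0.0, 3.095]
force: [-0.4, -0.1, -0.5]
width: 0.0223
gripper_force: 0.0
```

Emit:
play_rows(
  travel=[
    [0,0,0.08],
    [0,0,0],
  ],
  twist=[0,0],
)

```text
t: 16.48
eef_pos: [0.458, 0.1824, 0.0176]
ee_rot: [-3.141, -0.0, 3.095]
force: [0.0, -0.0, 0.3]
width: 0.0219
gripper_force: 0.0
```

Emit:
play_rows(
  travel=[
    [0,0,0.08],
    [0,0,0],
  ],
  twist=[0,0],
)

```text
t: 16.73
eef_pos: [0.4582, 0.1825, 0.0171]
ee_rot: [-3.142, 0.0, 3.096]
force: [-6.2, -1.9, 19.8]
width: 0.0218
gripper_force: 9.8
```

Emit:
play_rows(
  travel=[
    [0,0,0.08],
    [0,0,0],
  ],
  twist=[0,0],
)

```text
t: 16.98
eef_pos: [0.4583, 0.1825, 0.0169]
ee_rot: [3.141, 0.001, 3.097]
force: [-14.8, -2.6, 45.3]
width: 0.0219
gripper_force: 22.2
```

Emit:
play_rows(
  travel=[
    [0,0,0.08],
    [0,0,0],
  ],
  twist=[0,0],
)

```text
t: 17.23
eef_pos: [0.4584, 0.1826, 0.0167]
ee_rot: [3.141, 0.002, 3.098]
force: [-23.0, -4.8, 69.0]
width: 0.0219
gripper_force: 34.7
```

Emit:
play_rows(
  travel=[
    [0,0,0.08],
    [0,0,0],
  ],
  twist=[0,0],
)

```text
t: 17.48
eef_pos: [0.4584, 0.1826, 0.0165]
ee_rot: [3.141, 0.003, 3.098]
force: [-32.6, -6.7, 95.6]
width: 0.0219
gripper_force: 47.3
```

The contact came at a TCP reading of 0.0172 m, on the bar's top, so the true tips sit about 22 mm higher than the readings imply. I'll back off, open and regrasp lower, checking force at each step.

Emit:
play_rows(
  travel=[
    [0,0,-0.5],
    [0,0,-1],
    [0,0,0],
  ],
  twist=[0,0,0],
)

```text
t: 17.85
eef_pos: [0.4592, 0.1834, 0.0489]
ee_rot: [3.139, 0.003, 3.096]
force: [0.4, -0.2, 0.1]
width: 0.0219
gripper_force: 0.0
```

Emit:
play_rows(
  travel=[
    [0,0,0],
    [0,0,0],
    [0,0,0],
    [0,0,0],
    [0,0,0],
    [0,0,0],
  ],
  twist=[0,0,0,0,0,0],
  fingers=1,
)

```text
t: 18.6
eef_pos: [0.4581, 0.1825, 0.0472]
ee_rot: [-3.142, -0.0, 3.095]
force: [-0.2, 0.3, -0.3]
width: 0.0761
gripper_force: 0.0
```

```bash
python3 d.py .4582 .1827 .012 -3.1876
```

```text
t 18.6 pos [0.4581 0.1825 0.0472] rot [-3.1415e+00 -1.0000e-04  3.0954e+00] w 0.0761 F [-0.24  0.32 -0.33] g 0.0
shift now [-0.004  0.01   1.407] shift after turn [-0.004  0.01   1.407] turn -0.001
```

Emit:
play_rows(
  travel=[
    [0,0,0.6],
    [0,0,0.6],
    [0,0,0.1],
    [0,0,0],
  ],
  twist=[0,0,0,0],
)

```text
t: 19.1
eef_pos: [0.4582, 0.1825, 0.0149]
ee_rot: [-3.141, -0.0, 3.096]
force: [-0.1, 0.6, 1.0]
width: 0.0875
gripper_force: 0.0
```

Emit:
play_rows(
  travel=[
    [0,0,0.12],
    [0,0,0],
  ],
  twist=[0,0],
)

```text
t: 19.35
eef_pos: [0.4581, 0.1825, 0.0119]
ee_rot: [3.141, 0.0, 3.095]
force: [0.4, 0.3, 0.2]
width: 0.0877
gripper_force: 0.0
```

Emit:
play_rows(
  travel=[
    [0,0,0.2],
    [0,0,0.1],
    [0,0,0],
  ],
  twist=[0,0,0],
)

```text
t: 19.73
eef_pos: [0.4579, 0.1823, 0.0039]
ee_rot: [-3.141, -0.0, 3.095]
force: [-0.5, 0.5, 0.1]
width: 0.0877
gripper_force: 0.0
```

Emit:
play_rows(
  travel=[
    [0,0,0.12],
    [0,0,0],
  ],
  twist=[0,0],
)

```text
t: 19.98
eef_pos: [0.458, 0.1824, 0.001]
ee_rot: [-3.141, -0.0, 3.095]
force: [-0.2, -0.0, 0.8]
width: 0.0876
gripper_force: 0.0
```

Emit:
play_rows(
  travel=[
    [0,0,0],
    [0,0,0],
    [0,0,0],
    [0,0,0],
    [0,0,0],
    [0,0,0],
    [0,0,0],
  ],
  twist=[0,0,0,0,0,0,0],
  fingers=0.25,
  newtons=30,
)

```text
t: 20.85
eef_pos: [0.4581, 0.1825, 0.0012]
ee_rot: [3.142, 0.0, 3.095]
force: [-0.6, 0.7, -0.3]
width: 0.0395
gripper_force: 30.0
```

Emit:
play_rows(
  travel=[
    [0,0,-0.6],
    [0,0,-0.9],
    [0,0,-0.9],
    [0,0,-0.9],
    [0,0,-0.7],
    [0,-0.8,0],
    [0,-0.9,0],
    [0,-0.9,0],
  ],
  twist=[0,0,0,0,0,0,0,0],
)

```text
t: 21.85
eef_pos: [0.454, 0.1153, 0.1003]
ee_rot: [-3.14, -0.002, 3.095]
force: [0.2, -0.5, -0.0]
width: 0.0396
gripper_force: 30.0
```

Emit:
play_rows(
  travel=[
    [0,-0.9,0],
    [0,-0.9,0],
    [0,-0.9,0],
    [0,-0.9,0],
    [0,-0.9,0],
    [0,-0.9,0],
    [0.1,-0.9,0],
    [0.1,-0.9,0],
  ],
  twist=[0,0,0,0,0,0,0,0],
)

```text
t: 22.85
eef_pos: [0.4401, -0.0641, 0.1002]
ee_rot: [-3.141, -0.002, 3.094]
force: [-1.1, 0.5, -0.9]
width: 0.0398
gripper_force: 30.0
```

Emit:
play_rows(
  travel=[
    [0,0,0],
    [0,0,0],
    [0,0,0],
    [0,0,0],
    [0,0,0],
    [0,0,0],
  ],
  twist=[-0.6,-0.6,-0.6,-0.6,-0.6,0],
)

```text
t: 23.6
eef_pos: [0.4405, -0.0632, 0.1004]
ee_rot: [3.141, -0.002, -2.739]
force: [-0.2, -0.9, -1.4]
width: 0.0397
gripper_force: 30.0
```

```bash
python3 d.py .4409 -.076 .0145 -2.7316; python3 m2.py .441 -.076 .41 .102
```

```text
t 23.6 pos [ 0.4405 -0.0632  0.1004] rot [ 3.1412e+00 -1.8000e-03 -2.7394e+00] w 0.0397 F [-0.19 -0.88 -1.35] g 30.0
shift now [ 0.179 -0.481  3.435] shift after turn [ 0.189 -0.478  3.435] turn -0.052
[ 0.4405 -0.0632  0.1004] [ 3.1412 -0.0018 -2.7394] 0.03971795071479302 [-0.189  -0.8788 -1.3545]
side 0.58 1113.0 [ 0.4412 -0.0634  0.3944] 1.0235286951065063
```

Emit:
play_rows(
  travel=[
    [0.18,-0.48,0],
    [0,0,0.8],
    [0,0,0.8],
    [0,0,0.8],
    [0,0,0.7],
    [0,0,0.2],
    [0,0,0],
    [0,0,0],
  ],
  twist=[-0.05,0,0,0,0,0,0,0],
)

```text
t: 24.8
eef_pos: [0.4429, -0.0748, 0.0193]
ee_rot: [-3.141, 0.001, -2.73]
force: [0.7, 0.4, -0.9]
width: 0.0397
gripper_force: 30.0
```

```bash
python3 d.py .4409 -.076 .0145 -2.7316; python3 m2.py .441 -.076 .41 .014
python3 - <<'E'
from fit import *
ps={}
s=arm.get_state(); a=[]
for c,(r0,r1,c0,c1),k in [('side',(165,285,260,400),2.8),('top',(150,265,270,380),3.0)]:
    f=grab(c); im=cv2.resize(np.ascontiguousarray(f['pixels'][r0:r1,c0:c1,::-1]),None,fx=k,fy=k,interpolation=cv2.INTER_CUBIC)
    for M,p,z,col in [(FRAME,(.4598,-.1201,.4103),.012,(0,0,255)),(BAR,(*s['eef_pos'][:2],s['ee_rot'][2]+np.pi),s['eef_pos'][2]-.0012,(255,0,0))]:
        m=render(f,M,p,z)[r0:r1,c0:c1]; m=cv2.resize(m,None,fx=k,fy=k,interpolation=cv2.INTER_LINEAR)
        cs,_=cv2.findContours((m>.5).astype(np.uint8),cv2.RETR_LIST,cv2.CHAIN_APPROX_NONE); cv2.drawContours(im,cs,-1,col,1)
    a.append(cv2.copyMakeBorder(im,0,350-im.shape[0],0,0,cv2.BORDER_CONSTANT))
cv2.imwrite('pics/v24.png',cv2.hconcat(a)); print(cv2.hconcat(a).shape)
E
```

```text
t 24.8 pos [ 0.4429 -0.0748  0.0193] rot [-3.1413e+00  1.0000e-03 -2.7303e+00] w 0.0397 F [ 0.66  0.42 -0.86] g 30.0
shift now [ 0.091 -0.014  0.192] shift after turn [ 0.091 -0.014  0.193] turn 0.009
[ 0.4429 -0.0748  0.0193] [-3.1413  0.001  -2.7303] 0.03970042267496231 [ 0.6551  0.4158 -0.8603]
side 0.78 1016.0 [ 0.4442 -0.081   0.4045] 0.9263656735420227
(350, 722, 3)
```

View pics/v24.png

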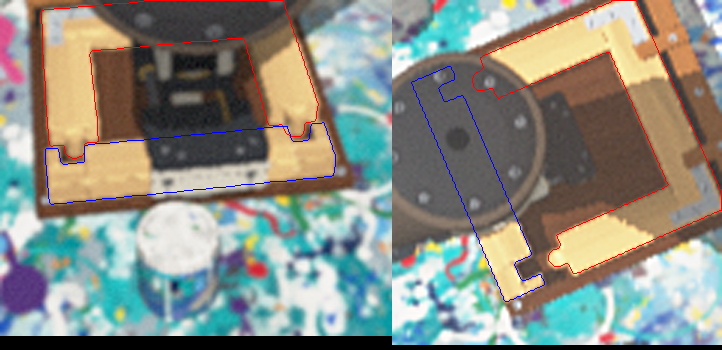

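The overlay puts the bar (side view, 45–335, 125–205) just in front of the tongues (72,158 and 298,135), flat and parallel, and the paint pot is upright on the table at (178,255). Now I shift and lower, then refine the bar's position in hand from its visible ends.

Emit:
play_rows(
  travel=[
    [0.09,0,0.1],
    [0,0,0.1],
    [0,0,0],
    [0,0,0],
  ],
  twist=[0,0,0,0],
)

```text
t: 25.6
eef_pos: [0.4403, -0.0758, 0.0137]
ee_rot: [-3.142, -0.0, -2.73]
force: [-0.5, -0.2, -0.9]
width: 0.0398
gripper_force: 30.0
```

```bash
cat > m3.py <<'E'
from fit import *
np.set_printoptions(precision=4,suppress=True)
s=arm.get_state(); x,y,z=s['eef_pos']; w=s['ee_rot'][2]+np.pi; zb=max(z-.0012,.012)
print('tcp',s['t'],s['eef_pos'],w,'F',s['force'])
def mfit(f,g,M,p0,z,ok):
    c=lambda q: (np.abs(render(f,M,q,z)-g)*ok).sum()/(g*ok).sum()
    x0=np.array(p0);d=np.array([.004,.004,.03])
    for _ in range(3):
        r=minimize(c,x0,method='Nelder-Mead',options=dict(initial_simplex=np.vstack([x0]+[x0+d*e for e in np.eye(3)]),xatol=5e-5,fatol=1e-4)); x0=r.x; d=d/2
    return r.x,r.fun
def rel(b,fr):
    c,q=np.cos(fr[2]),np.sin(fr[2]); d=b[:2]-fr[:2]; return np.array([c*d[0]+q*d[1],-q*d[0]+c*d[1],b[2]-fr[2]])
FR=np.array([.4598,-.1201,.4103]); T=np.array([x,y,w])
print('rel by tcp mm/rad',rel(T,FR)*[1e3,1e3,1])
V={'top':[.4602,-.119,.4101],'side':[.4593,-.1214,.411]}
for c in('side','top'):
    f=grab(c); hsv=cv2.cvtColor(f['pixels'],cv2.COLOR_RGB2HSV)
    v=sil('bar',c,(x,y),f,.03)
    if v is None: print(c,'none'); continue
    g=v[1]; rows,cols=np.mgrid[0:400,0:640]
    # visible ends only: project bar-frame x of each pixel
    P=ray(f,np.c_[cols.ravel(),rows.ravel()],zb+.02); bx=((P[:,0]-x)*np.cos(w)+(P[:,1]-y)*np.sin(w)).reshape(400,640)
    by=(-(P[:,0]-x)*np.sin(w)+(P[:,1]-y)*np.cos(w)).reshape(400,640)
    ok=((bx<-.062)|((bx>.062) if c=='side' else False))&(np.abs(bx)<.14)&(by>-.03)&(by<.06)
    b,e=mfit(f,g,BAR,T,zb,ok); print(c,round(v[0],2),b,round(e,3),'rel',rel(b,np.array(V[c]))*[1e3,1e3,1])
E
python3 m3.py
```

```text
tcp 25.6 [ 0.4403 -0.0758  0.0137] 0.4112883585945628 F [-0.4763 -0.2478 -0.9341]
rel by tcp mm/rad [-0.1836 48.4311  0.001 ]
side 0.58 [ 0.4411 -0.0781  0.413 ] 0.088 rel [ 0.6194 47.0054  0.002 ]
top none
```

Emit:
play_rows(
  travel=[
    [0,-0.2,0],
    [0,-0.2,0],
    [0,-0.1,0],
    [0,0,0],
  ],
  twist=[0,0,0,0],
)

```text
t: 26.3
eef_pos: [0.4453, -0.0875, 0.0136]
ee_rot: [3.142, -0.0, -2.731]
force: [0.5, 0.5, -1.1]
width: 0.0399
gripper_force: 30.0
```

Emit:
play_rows(
  travel=[
    [0,-0.06,0],
    [0,-0.06,0],
    [0,0,0],
  ],
  twist=[0,0,0],
)

```text
t: 26.68
eef_pos: [0.4465, -0.09, 0.0137]
ee_rot: [-3.142, 0.0, -2.73]
force: [-0.5, 0.1, -0.7]
width: 0.0393
gripper_force: 30.0
```

Emit:
play_rows(
  travel=[
    [0,-0.08,0],
    [0,-0.08,0],
    [0,0,0],
  ],
  twist=[0,0,0],
)

```text
t: 27.05
eef_pos: [0.4482, -0.0937, 0.0137]
ee_rot: [3.142, 0.0, -2.731]
force: [-0.0, 0.1, -0.8]
width: 0.0397
gripper_force: 30.0
```

Emit:
play_rows(
  travel=[
    [0,-0.08,0],
    [0,-0.08,0],
    [0,0,0],
  ],
  twist=[0,0,0],
)

```text
t: 27.42
eef_pos: [0.4497, -0.0974, 0.0137]
ee_rot: [-3.142, 0.0, -2.73]
force: [-0.5, 0.4, -1.4]
width: 0.0399
gripper_force: 30.0
```

```bash
python3 m3.py
```

```text
tcp 27.425 [ 0.4497 -0.0974  0.0137] 0.4111095861398706 F [-0.5282  0.3848 -1.4037]
rel by tcp mm/rad [-0.1721 24.8172  0.0008]
side 0.81 [ 0.4505 -0.099   0.4119] 0.067 rel [ 0.9132 24.0493  0.0009]
top none
```

Emit:
play_rows(
  travel=[
    [0,-0.06,0],
    [0,-0.04,0],
    [0,0,0],
  ],
  twist=[0,0,0],
)

```text
t: 28.0
eef_pos: [0.4507, -0.0997, 0.0137]
ee_rot: [-3.142, -0.0, -2.73]
force: [0.1, -0.2, -1.6]
width: 0.0397
gripper_force: 30.0
```

Emit:
play_rows(
  travel=[
    [0,-0.04,0],
    [0,0,0],
  ],
  twist=[0,0],
)

```text
t: 28.25
eef_pos: [0.4511, -0.1005, 0.0137]
ee_rot: [3.142, 0.0, -2.731]
force: [0.5, 1.2, -0.9]
width: 0.0396
gripper_force: 30.0
```

Emit:
play_rows(
  travel=[
    [0,-0.04,0],
    [0,0,0],
  ],
  twist=[0,0],
)

```text
t: 28.5
eef_pos: [0.4515, -0.1013, 0.0137]
ee_rot: [3.141, 0.0, -2.731]
force: [-1.2, 2.9, -0.5]
width: 0.0395
gripper_force: 30.0
```

Emit:
play_rows(
  travel=[
    [0,-0.04,0],
    [0,0,0],
  ],
  twist=[0,0],
)

```text
t: 28.75
eef_pos: [0.4518, -0.102, 0.0137]
ee_rot: [3.141, 0.0, -2.731]
force: [-1.7, 6.4, -0.3]
width: 0.0397
gripper_force: 30.0
```

Emit:
play_rows(
  travel=[
    [0,-0.04,0],
    [0,0,0],
  ],
  twist=[0,0],
)

```text
t: 29.0
eef_pos: [0.4521, -0.1027, 0.0137]
ee_rot: [3.141, 0.0, -2.731]
force: [-2.8, 9.4, 1.6]
width: 0.04
gripper_force: 30.0
```

```bash
python3 m3.py
```

```text
tcp 29.0 [ 0.4521 -0.1027  0.0137] 0.4104658037479618 F [-2.8222  9.3678  1.5737]
rel by tcp mm/rad [-0.146  19.0715  0.0002]
side 0.96 [ 0.4533 -0.1045  0.408 ] 0.074 rel [ 1.2557 17.868  -0.003 ]
top none
```

Emit:
play_rows(
  travel=[
    [0,-0.03,0],
    [0,0,0],
    [0,0,0],
    [0,0,0],
  ],
  twist=[0,0,0,0],
)

```text
t: 29.7
eef_pos: [0.4523, -0.1031, 0.0137]
ee_rot: [3.14, 0.0, -2.731]
force: [-2.7, 11.3, 1.8]
width: 0.04
gripper_force: 30.0
```

Run:
```python
from h import *
F=[]
for i in range(8): f=grab('side'); F.append(arm.get_state()['force'])
m=np.mean(F,0); print(m,'push',m@[-.3989,.917,0],'x',m@[.917,.3989,0], [round(float(q@[-.3989,.917,0]),1) for q in F])
cv2.imwrite('pics/v29.png',cv2.resize(np.ascontiguousarray(f['pixels'][150:290,255:405,::-1]),None,fx=4,fy=4,interpolation=cv2.INTER_CUBIC))
```

```text
[-3.27076689 11.2673933   2.60295888] push 11.636908570348147 x 1.4952699447691704 [11.5, 11.0, 10.9, 12.0, 11.9, 11.7, 11.5, 12.7]
```

View pics/v29.png

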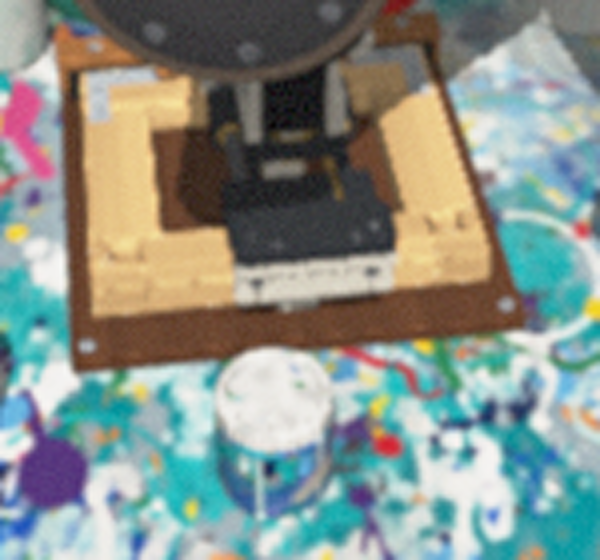

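The bar is closed against both shoulders (crop 120,250 and 445,225), with only the notch-bottom gaps visible. The pot stands upright at (275,430) and the push is a steady 11.6 N, so I'm handing in.

```bash
python3 -c "
from station import arm
print(arm.job_done())"
```

```text
the job is handed in; nothing more can be done
None
```

The bar is seated square on both tongues and still gripped, pushed towards the fence at about 11.6 N; the paint pot stands upright on the table, the arm never went near the marker or other small pot, and the job is handed in (no verdict was returned).

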